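# Scoop baby potatoes from the tub into the pot

## Task

Using the black-handled steel scoop, scoop the baby potatoes out of the white tub and tip them into the black pot: at least three of the four, all in one scoopful, with none spilled beside the pot or left in the scoop. Then set the empty scoop gently back in the middle of the white plate, standing level on its pan. Do not touch the potatoes with the fingers, and leave the other things where they are.

Things in the scene. Friction and masses are not known exactly. Their poses are not given: they have to be found in the camera images.
- scoop: Loose steel scoop, 220 g, upright black handle at the back. Pan 100 long, 92 wide, 3 mm floor; 36 mm high side and back walls, open front (nose), sides drop to 18 mm over the last 24 mm. Origin: centre of the pan's underside; x to the nose, y across, z up. Starts level on the plate, underside 9 mm above the worktop, nose roughly to the left (+y).
- scoop_grip (a point): Middle of the handle's grip, on its centre line, at (-88, 0, 100) mm in the scoop's frame. The handle leans 30 degrees back from the scoop's z (direction -0.5 x + 0.866 z). The grip is straight and square, 72 long along the handle (32 mm above this point, 40 below), 22 wide along the y axis (close the fingers across it) and 26 deep, rubbery.
- scoop_nose (a point): Middle of the scoop's thin front lip (2 mm thick, 60 wide at the tip, the last 10 mm without side walls), at (50, 0, 0) mm in the scoop's frame, on the underside.
- tub: White open plastic tub, fixed, 121 (x) by 314 (y) by 85 high. Origin: centre of its underside; y along it, roughly to the left. Inside: 104 wide with upright sides; flat floor at z = 6 mm from y = -138 to y = 48 mm, then an end slope of 39 degrees rises from there to y = 138, z = 80. The potatoes start on the floor near the foot of the slope (y = -25 to 48); the -y half is empty.
- pot: Black round iron pot, open, fixed in place, 189 across, 110 high, walls up to 20 mm thick inside (keep within 60 mm of the middle), floor 4 mm thick. Origin: centre of its underside; z up. Two ear handles stick out 31 mm along its own y, at z = 83 to 99 mm.
- plate: White round plate, fixed in place, 240 across, 23 high at the rim; its inside is flat out to about 70 mm from the middle, 9 mm above the worktop, then rises. Origin: centre of its underside. The scoop rests on it.
- potato_1: Baby potato, rigid, tan, about 38 x 34 x 30 mm, about 32 g, smooth (friction about 0.4 on scoop and tub), rolls; origin in its middle (15 mm above what it lies on).
- potato_2: Baby potato, rigid, tan, about 38 x 34 x 30 mm, about 32 g, smooth (friction about 0.4 on scoop and tub), rolls; origin in its middle (15 mm above what it lies on).
- potato_3: Baby potato, rigid, tan, about 38 x 34 x 30 mm, about 32 g, smooth (friction about 0.4 on scoop and tub), rolls; origin in its middle (15 mm above what it lies on).
- potato_4: Baby potato, rigid, tan, about 38 x 34 x 30 mm, about 32 g, smooth (friction about 0.4 on scoop and tub), rolls; origin in its middle (15 mm above what it lies on).
- olive_cup: Bystander: small clear cup with black olives, 79 across, 68 high, loose. Origin under its centre.
- bottle_yellow_cap: Bystander: white squeeze bottle with pointed yellow cap, 63 across, 219 high, loose. Origin under its centre.
- lemon: Bystander: lemon, 72 x 57 x 58 mm, loose. Origin at its underside at the start.
- tomato: Bystander: red tomato, 68 mm, loose. Origin at its underside at the start.

How it is judged:
By the outcome, as a careful person would: the job done as asked, in the order asked, and still so for the second after the job is handed in, with the robot touching nothing.
It also fails if it takes over 64 s, if anything falls off the work surface, if the arm or the gripper's body presses on something with over 40 N, if the wrist force passes 120 N, or if a joint passes its speed limit or range.

## Robot

A 6-joint arm with a two-finger parallel gripper is mounted at the origin on a cart in front of the work surface, level with it; the furniture and walls round the work are solid. World frame = base frame: x ahead of the robot, y to its left, z up, the work surface at z = 0. Lengths are in mm, angles in degrees, forces in N, time in s.
With the tool pointing down it reaches from about 300 to 850 mm from the base axis. Payload 4.2 kg.
Tool frame: the origin (TCP) lies on the centre line of the jaws, within the pads' length; the fingertips stand 11 mm ahead of it and the grasp point (between the pads) lies 8 mm behind it; z points along the fingers, y is the line along which they close (so a half turn about z gives the same grasp; the last joint's range is limited). The gripper opens to 91 mm and grips with 3 to 60 N. Pads are 32 mm wide; open, the fingers measure 118 mm over their backs; the gripper's body (76 mm by 178 mm) begins 60 mm behind the grasp point.
Start: joints at [64.572, 18.312, 89.639, -0, 72.044, -1.146], TCP at [236.46, 524.148, 202.976] pointing down, gripper open.
Joint ranges: [-177.97, 177.97], [-48.28, 115.42], [12.27, 149.76], [-77.06, 257.06], [2.81, 150.46], [-146.56, 146.56]. Speed limits (degrees/s): [147.25, 147.25, 180, 180, 180, 180].

## Interface

Orientations are given as [roll, pitch, yaw] about the fixed x, y, z axes, in that order (R = Rz(yaw) Ry(pitch) Rx(roll)).
In Python, from workcell import env, grab_frame, camera_model, models gives the robot as it stands.
- The arm moves only by the shell command python3 -m crank 'ROWS' [FORCE]. ROWS is text: rows parted by semicolons, each of 7 numbers parted by spaces: the closure, from -1 (fully open) to 1 (shut), so that 0 is half open, then the shift along the tool's x, y, z in mm, then the turn, a rotation vector about the tool's x, y, z in degrees. A call has 1 to 10 rows; each row shifts and turns the commanded pose from where the row before left it, along the tool's axes as they then stand; what a row does not reach is not made up. A row lasts 1/8 s, in which the tool goes at most 62.5 mm and 10.7 degrees, less where a joint would pass 70% of its speed; a pose out of reach is approached as far as the arm can. A call is refused whole if a number of a shift passes 62.5 or a number of a turn 10.7, either way. A call with a gripper value outside its range is refused whole. The fingers move at their own pace and stop on an object; FORCE is the grip in N (left out, the last holds). Time passes only in rows, so rows that do not move let the fingers close. It gives the time, the measured TCP pose, the force, the opening and the grip force at its end, in the units of the state.
- env.state(): the state, without advancing time (a new reading comes with each control period).
- grab_frame(name): name is "scene" or "top"; returns the picture (400x640x3 uint8, blue, green, red); there is no depth.
- camera_model(name): a dict with "K" (3x3 intrinsics, pixels), "R" (3x3) and "t" (3): a world point X has camera coordinates R X + t. Camera axes: x right, y down, z forward; pixel columns grow to the right and rows downward; lengths in mm; the calibration is good to about 2 mm. A picture is of the moment at which its call begins. camera_model takes no time and is no camera call.
- env.job_done(): hands the job in; it is judged then, once.
Trained networks look in the newest picture that a camera, given by its name, has taken for a name from the list of things; names that differ only in an ending like _2 or _b are one class to them, and where a whole thing is asked for, a point or a joint stands for the part that bears it (a point fixed in the world has none). Each returns a list of dicts, best first, with "p" (0 to 1); they miss things now and then, are a little off and sometimes report something else, mostly with a low value. They report only what shows in the picture. A call takes as long as a camera call.
- models.search_frame(name, camera): "point" ([x, y, z] in mm, in world coordinates, good to about 4 mm: the middle of the surface that is visible of it).
The state is a dict: "time_s": time; "qpos": joint angles; "qvel": joint speeds; "effort": joint torques, N m; "ee_pos": TCP position; "ee_rot": TCP orientation; "force": force on the tool from outside, world axes, zero at the start; "torque": the same for the moment, N m; "gripper_width": finger opening in mm; "gripper_force": force on a finger pad.
Only numpy, scipy, OpenCV 4.12 (cv2) and the standard library are available. Lean on these libraries where they do the work, as an engineer would, in place of code of your own. Each camera call takes 0.05 s, during which the arm holds its last target. There are 200 camera calls.

## Working session

There is one attempt and no reset: what is moved stays moved. The work goes in short steps, Python scripts to look and compute and a shell command to move; the robot and the scene stay as the last step left them, time stands still between calls to the robot, and variables do not carry over. Pictures are saved under pics/ and viewed, at most 10 in all, crops included, and the job is handed in when it is done.

```bash
ls; mkdir -p pics
python3 - <<'E'
from workcell import env, grab_frame, camera_model, models
import cv2, numpy as np
for c in("scene","top"):
    cv2.imwrite(f"pics/{c}0.png",grab_frame(c))
    for n in ["scoop","scoop_grip","scoop_nose","tub","pot","plate","potato_1","olive_cup","bottle_yellow_cap","lemon","tomato"]:
        print(c,n,[(np.round(d["point"]).astype(int).tolist(),round(d["p"],2)) for d in models.search_frame(n,c)][:5])
    m=camera_model(c);print(np.round(m["K"],1).tolist(),np.round(-np.array(m["R"]).T@m["t"]))
print(env.state())
E
```

```text
pics
scene scoop [([497, -437, 11], 0.83), ([538, -15, 44], 0.61)]
scene scoop_grip [([498, -440, 12], 0.77)]
scene scoop_nose [([502, -438, 13], 0.82)]
scene tub [([540, -20, 42], 0.68), ([756, 71, 47], 0.52), ([499, -436, 12], 0.39)]
scene pot [([514, 323, 69], 0.71)]
scene plate [([504, -437, 15], 0.82)]
scene potato_1 [([504, -14, 30], 0.59), ([552, -12, 30], 0.53), ([506, 21, 29], 0.39)]
scene olive_cup [([760, 180, 48], 0.84)]
scene bottle_yellow_cap [([751, -79, 112], 0.91)]
scene lemon [([756, 72, 46], 0.6), ([552, -11, 27], 0.18)]
scene tomato [([751, -200, 46], 0.56), ([753, 70, 46], 0.45)]
[[363.9, 0.0, 319.7], [0.0, 363.9, 195.5], [0.0, 0.0, 1.0]] [ 221. -596.  879.]
top scoop [([504, -441, 12], 0.96), ([517, 306, 10], 0.42)]
top scoop_grip [([500, -440, 11], 0.92)]
top scoop_nose [([499, -439, 14], 0.91)]
top tub [([533, -13, 33], 0.8)]
top pot [([516, 308, 9], 0.89)]
top plate [([523, -428, 10], 0.63)]
top potato_1 [([556, -5, 27], 0.56), ([557, 30, 31], 0.49), ([504, 30, 30], 0.43)]
top olive_cup [([768, 189, 37], 0.84), ([504, -438, 9], 0.55)]
top bottle_yellow_cap [(
[... 169 characters left out ...]
0.0, 1.0]] [ 435.  -74. 1254.]
{'time_s': 1.2, 'qpos': array([ 6.45714680e+01,  1.83121011e+01,  8.96389128e+01,  6.73179654e-04,
        7.20440176e+01, -1.14736864e+00]), 'qvel': array([ 0.07036285,  0.07976143, -0.05989904, -0.08509751, -0.01163665,
       -0.12559772]), 'effort': array([-2.47487675e-03, -4.12377262e+01, -2.32229197e+01,  7.22968765e-02,
        3.79289361e-02, -1.62762143e-05]), 'ee_pos': array([236.46541923, 524.14718609, 202.97449948]), 'ee_rot': array([ 1.79995020e+02, -5.40792913e-04,  1.55718629e+02]), 'force': array([0.51517296, 0.22841969, 0.06488041]), 'torque': array([0.00302596, 0.04028816, 0.00921228]), 'gripper_force': 0.0, 'gripper_width': 91.46760156154485}
```

View pics/scene0.png

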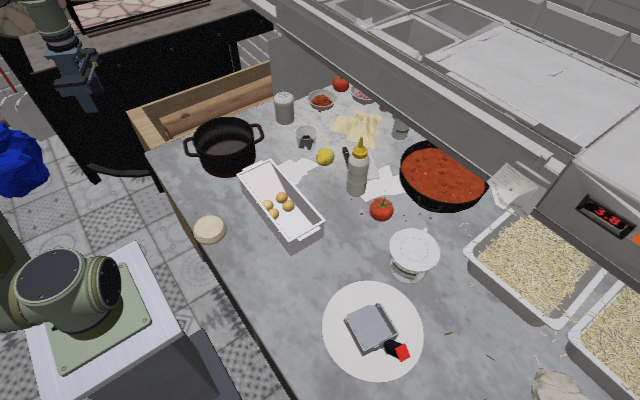

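View pics/top0.png

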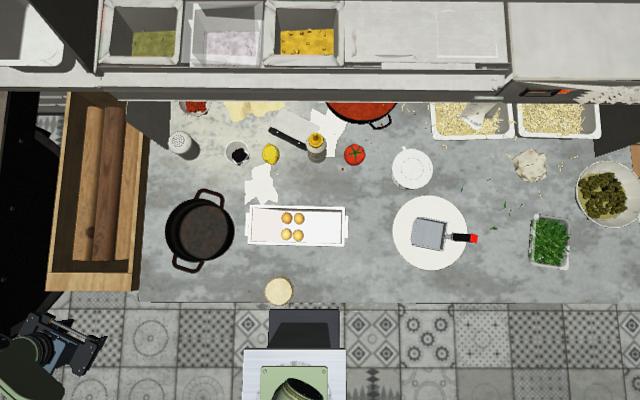

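The scene view shows the scoop on the plate (about 370,328) with its handle to the lower right, the tub at (280,205) with four potatoes, and the pot at (225,145). The top view has the pot at (200,231), tub (297,226), potatoes (286–299, 217–236), and scoop pan (428,234) with its grip end at (474,238). I'll zoom in on the top view.

Run:
```python
import cv2, numpy as np
t=cv2.imread("pics/top0.png");s=cv2.imread("pics/scene0.png")
a=cv2.resize(t[190:280,390:490],None,fx=4,fy=4,interpolation=cv2.INTER_CUBIC)
b=cv2.resize(t[190:260,240:355],None,fx=3,fy=3,interpolation=cv2.INTER_CUBIC)
c=cv2.resize(s[280:385,320:430],None,fx=3.3,fy=3.3,interpolation=cv2.INTER_CUBIC)
o=np.zeros((600,800,3),np.uint8);o[:360,:400]=a;o[:c.shape[0],402:402+c.shape[1]]=c;o[365:365+210,:345]=b
d=cv2.resize(t[180:275,155:245],None,fx=2.3,fy=2.3);o[365:365+d.shape[0],402:402+d.shape[1]]=d
cv2.imwrite("pics/z.png",o)
```

```text
(no output)
```

View pics/z.png

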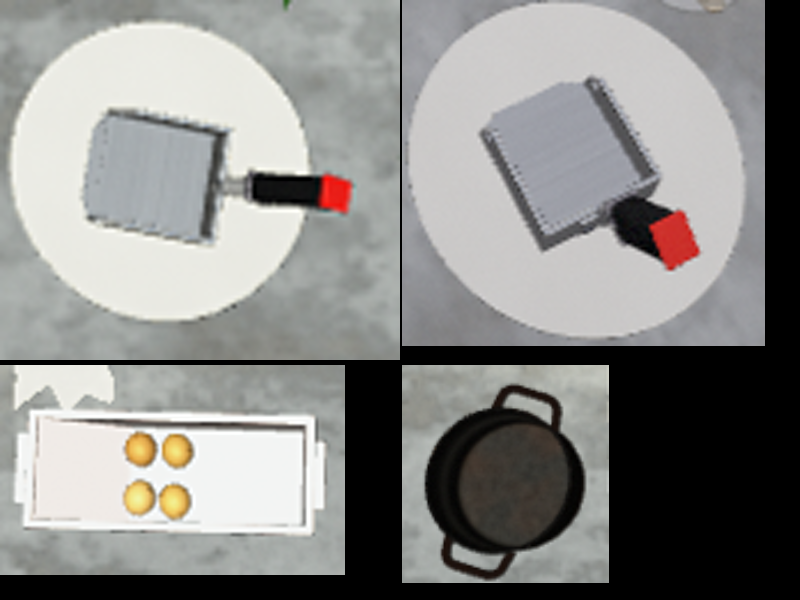

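```bash
cat > h.py <<'E'
import numpy as np, cv2
from workcell import env, grab_frame, camera_model, models
from scipy.optimize import least_squares
from scipy.spatial.transform import Rotation as Ro
def proj(c,X):
    m=camera_model(c);p=(np.array(m["R"])@np.atleast_2d(X).T).T+m["t"];q=p@np.array(m["K"]).T;return q[:,:2]/q[:,2:]
def ray(c,uv,z):
    m=camera_model(c);R=np.array(m["R"]);o=-R.T@m["t"];d=R.T@np.linalg.inv(m["K"])@[*uv,1];return o+d*(z-o[2])/d[2]
def place(pose,z0,L):
    x,y,a=pose;a=np.radians(a);L=np.atleast_2d(L);c,s=np.cos(a),np.sin(a)
    return np.c_[x+c*L[:,0]-s*L[:,1],y+s*L[:,0]+c*L[:,1],z0+L[:,2]]
def fit(p0,z0,obs):
    f=lambda p:np.concatenate([(proj(c,place(p,z0,L))-uv).ravel() for c,L,uv in obs])
    r=least_squares(f,p0,x_scale=[1,1,1]);return r.x,np.round(r.fun,1)
E
python3 - <<'E'
from h import *
T=lambda u,v:(390+u/4,190+v/4); S=lambda u,v:(320+(u-402)/3.3,280+v/3.3)
B=lambda u,v:(240+u/3,190+(v-365)/3); D=lambda u,v:(155+(u-402)/2.3,180+(v-365)/2.3)
L=np.array([[-50,-46,36],[-50,46,36]])
obs=[("top",L,[T(230,130),T(215,243)]),("scene",L,[S(659,178),S(545,250)]),("top",[[50,0,0]],[T(86,165)])]
p,r=fit([500,-440,90],9,obs);print("scoop",p,r)
p2,r=fit([500,-440,90],9,obs[:2]);print("scoop2",p2,r)
W=np.array([[-50,-46,36],[-50,46,36],[26,46,36],[26,-46,36],[40,46,0],[50,30,0],[50,-30,0],[-88,0,100],[-104,0,127.7],[-68,0,65.4]])
im=cv2.imread("pics/z.png")
for q in proj("top",place(p,9,W)): cv2.circle(im,tuple(int(round(v)) for v in ((q-[390,190])*4+2)),3,(0,255,0),1)
for q in proj("scene",place(p,9,W)): cv2.circle(im,tuple(int(round(v)) for v in ((q-[320,280])*3.3+[403,1])),3,(0,255,0),1)
L=np.array([[52,138,85],[52,-138,85],[-52,-138,85],[-52,138,85]])
p,r=fit([530,-13,0],0,[("top",L,[B(37,418),B(304,425),B(305,524),B(31,520)])]);print("tub",p,r)
for q in proj("top",place(p,0,L)): cv2.circle(im,tuple(int(round(v)) for v in ((q-[240,190])*3+[1,366])),3,(0,0,255),1)
print("plate top",ray("top",T(160,171),23),"scene",ray("scene",S(577,169),23))
print("pot",ray("top",D(505,480),110))
a,b=ray("top",D(530,400),91),ray("top",D(476,565),91);print("ears",a,b,(a+b)/2)
for u in[(140,450),(178,451),(139,498),(175,501)]: print("potato",ray("top",B(*u),21).round(),)
cv2.imwrite("pics/z2.png",im)
E
```

```text
scoop [ 505.73212904 -425.30207444   80.83048609] [ 0.4  0.   0.8  0.9  0.2  0.3  0.4 -2.   0.4  1.2]
scoop2 [ 503.8694557  -425.2542526    82.25183548] [ 0.1  0.2  1.2  1.1 -0.2  0.1  0.5 -1.3]
tub [528.59044174  -7.07966169  -0.87011927] [-0.6 -0.1  0.7 -0.6  0.   0.6 -0.2  0.1]
plate top [ 512.17683098 -430.58905938   23.        ] scene [ 509.28273625 -438.97578641   23.        ]
pot [511.8206653  277.40783477 110.        ]
ears [619.2849509 255.6605997  91.       ] [403.46652278 314.86540033  91.        ] [511.37573684 285.26300002  91.        ]
potato [556.  28.  21.]
potato [556. -12.  21.]
potato [505.  28.  21.]
potato [502. -10.  21.]
```

View pics/z2.png

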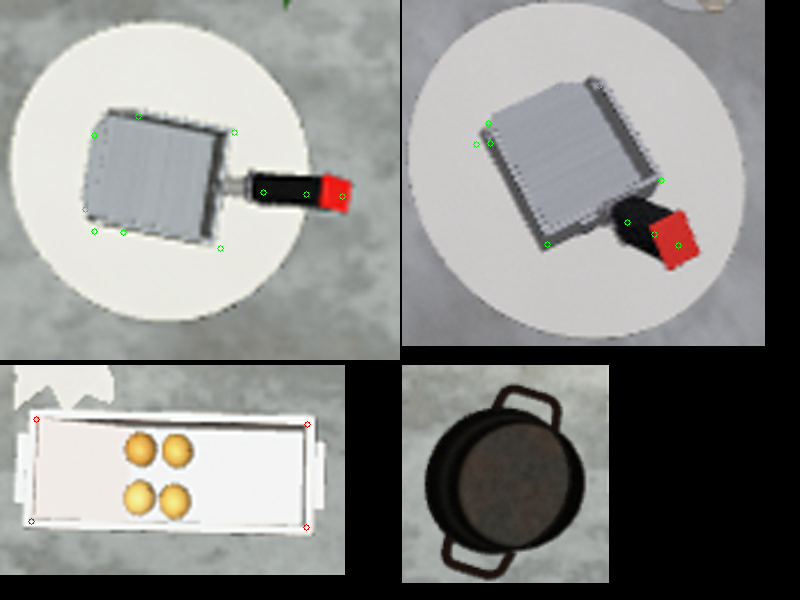

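The overlay agrees with the images to about 1 px, roughly 3 mm. Next I'll write a planner that works out the rows, then start moving.

```bash
cat > plan.py <<'E'
from h import *
LEAN=12; s,c=np.sin(np.radians(LEAN)),np.cos(np.radians(LEAN))
RT=np.array([[c,0,s],[0,-1,0],[s,0,-c]])      # tool in scoop frame (columns x,y,z)
UP=6
PT=np.array([-88,0,100])+UP*np.array([-.5,0,.866])+8*RT[:,2]   # TCP in scoop frame
def tool(nose,yaw,th,off=np.zeros(3)):
    """tool pose for nose position (world), yaw, nose-down pitch th (deg); off = correction of TCP in scoop frame"""
    Rs=(Ro.from_euler('z',yaw,degrees=True)*Ro.from_euler('y',th,degrees=True)).as_matrix()
    return np.array(nose)+Rs@(PT+off-[50,0,0]), Rs@RT
def cur():
    st=env.state();return np.array(st["ee_pos"]),Ro.from_euler('xyz',st["ee_rot"],degrees=True).as_matrix()
def rows(wps,g,step=45,deg=9,start=None):
    p,R=start or cur(); out=[]
    for P,Q in wps:
        dl=np.linalg.norm(P-p);da=np.degrees(Ro.from_matrix(R.T@Q).magnitude());n=max(1,int(np.ceil(max(dl/step,da/deg))))
        p0,R0=p.copy(),R.copy();rv=Ro.from_matrix(R0.T@Q).as_rotvec()
        for k in range(1,n+1):
            tp=p0+(P-p0)*k/n;tR=R0@Ro.from_rotvec(rv*k/n).as_matrix()
            d=np.round(R.T@(tp-p)*2)/2;w=np.round(Ro.from_matrix(R.T@tR).as_rotvec(degrees=True),1)
            p=p+R@d;R=R@Ro.from_rotvec(w,degrees=True).as_matrix();out.append(' '.join(f"{v:g}" for v in [g,*(d+0),*(w+0)]))
        out[-1]+=" |"
    for i in range(0,len(out),10):print('; '.join(out[i:i+10]))
    return p,R
E
cat > a.py <<'E'
from plan import *
nose=place((505,-425,82),9,[[50,0,0]])[0]
P,Q=tool(nose,82,0);print(P)
p,R=cur()
rows([(np.array([300,400,300]),R),(np.array([430,0,310]),tool(nose,82,0)[1]),(P-110*Q[:,2],Q),(P,Q)],-1)
E
python3 a.py
```

```text
[ 492.56673353 -513.46728779  106.37081919]
-1 -27 -22 -24.5 0 0 0; -1 -27.5 -21.5 -24 0 0 0; -1 -27 -22 -24.5 0 0 0; -1 -27.5 -21.5 -24 0 0 0 |; -1 -28.5 -31 -1 -0.8 1 7.3; -1 -32 -27.5 -2 -0.7 1.1 7.4; -1 -35 -23 -3 -0.8 1 7.3; -1 -37.5 -18 -3.5 -0.8 1 7.4; -1 -40 -13 -5 -0.8 1 7.3; -1 -41 -8 -5.5 -0.7 1.1 7.4
-1 -41.5 -2.5 -6.5 -0.8 1 7.3; -1 -41 3 -7 -0.8 1 7.3; -1 -41 8 -8 -0.7 1.1 7.4; -1 -38.5 13.5 -8 -0.8 1 7.3 |; -1 -41 10 -1 0 0 0; -1 -41 10.5 -1.5 0 0 0; -1 -40.5 10 -1 0 0 0; -1 -41 10.5 -1 0 0 0; -1 -41 10 -1.5 0 0 0; -1 -41 10.5 -1 0 0 0
-1 -40.5 10 -1 0 0 0; -1 -41 10.5 -1 0 0 0; -1 -41 10 -1.5 0 0 0; -1 -41 10.5 -1 0 0 0; -1 -40.5 10 -1 0 0 0; -1 -41 10.5 -1.5 0 0 0; -1 -41 10 -1 0 0 0 |; -1 0 0 36.5 0 0 0; -1 0 0 37 0 0 0; -1 0 0 36.5 0 0 0 |
```

```bash
python3 -m crank '-1 -27 -22 -24.5 0 0 0; -1 -27.5 -21.5 -24 0 0 0; -1 -27 -22 -24.5 0 0 0; -1 -27.5 -21.5 -24 0 0 0; -1 -28.5 -31 -1 -0.8 1 7.3; -1 -32 -27.5 -2 -0.7 1.1 7.4; -1 -35 -23 -3 -0.8 1 7.3; -1 -37.5 -18 -3.5 -0.8 1 7.4; -1 -40 -13 -5 -0.8 1 7.3; -1 -41 -8 -5.5 -0.7 1.1 7.4'
python3 -m crank '-1 -41.5 -2.5 -6.5 -0.8 1 7.3; -1 -41 3 -7 -0.8 1 7.3; -1 -41 8 -8 -0.7 1.1 7.4; -1 -38.5 13.5 -8 -0.8 1 7.3; -1 -41 10 -1 0 0 0; -1 -41 10.5 -1.5 0 0 0; -1 -40.5 10 -1 0 0 0; -1 -41 10.5 -1 0 0 0; -1 -41 10 -1.5 0 0 0; -1 -41 10.5 -1 0 0 0'
python3 -m crank '-1 -40.5 10 -1 0 0 0; -1 -41 10.5 -1 0 0 0; -1 -41 10 -1.5 0 0 0; -1 -41 10.5 -1 0 0 0; -1 -40.5 10 -1 0 0 0; -1 -41 10.5 -1.5 0 0 0; -1 -41 10 -1 0 0 0; -1 0 0 0 0 0 0'
cat > a.py <<'E'
from plan import *
nose=place((505,-425,82),9,[[50,0,0]])[0]
P,Q=tool(nose,82,0);print(P)
rows([(P-60*Q[:,2],Q),(P,Q)],-1,30)
f=grab_frame("scene");t=grab_frame("top")
o=np.zeros((330,790,3),np.uint8)
o[:330,:390]=cv2.resize(f[270:380,315:445],None,fx=3,fy=3,interpolation=3);o[:285,400:790]=cv2.resize(t[185:280,375:505],None,fx=3,fy=3,interpolation=3)
cv2.imwrite("pics/g1.png",o)
print(proj("scene",P),proj("top",P))
E
python3 a.py
```

```text
time_s: 2.45
ee_pos: [378.3, 158.5, 306.3]
ee_rot: [178.0, -7.3, 111.5]
force: [0.7, 0.5, 0.0]
gripper_width: 91.4
gripper_force: 0.0
time_s: 3.7
ee_pos: [457.4, -249.0, 265.5]
ee_rot: [180.0, -12.0, 82.0]
force: [0.9, 0.2, -0.2]
gripper_width: 91.4
gripper_force: 0.0
time_s: 4.7
ee_pos: [488.5, -538.4, 211.0]
ee_rot: [-179.9, -12.1, 81.9]
force: [0.0, 0.7, -0.0]
gripper_width: 91.2
gripper_force: 0.0
[ 492.56673353 -513.46728779  106.37081919]
-1 1.5 0.5 24 -0.1 0 -0.1; -1 1.5 0 23.5 0 -0.1 0 |; -1 0 0 20 0 0 0; -1 0 0 20 0 0 0; -1 0 0 20 0 0 0 |
[[396.66274412 351.40297348]] [[466.06897584 237.74819826]]
```

View pics/g1.png

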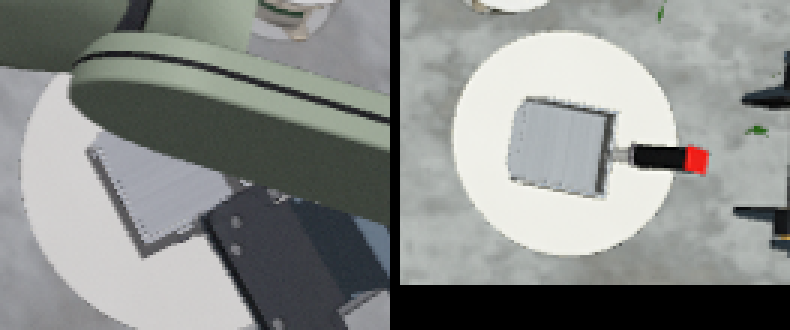

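The picture shows the open fingers (about 760,100 and 755,212 in the right half) straddling the handle line at row 157. The grasp is centred, so I'll descend.

```bash
python3 -m crank '-1 1.5 0.5 24 -0.1 0 -0.1; -1 1.5 0 23.5 0 -0.1 0; -1 0 0 20 0 0 0; -1 0 0 20 0 0 0; -1 0 0 20 0 0 0; -1 0 0 0 0 0 0' 50
python3 -m crank '-0.3 0 0 0 0 0 0; 0.3 0 0 0 0 0 0; 0.5 0 0 0 0 0 0; 1 0 0 0 0 0 0; 1 0 0 0 0 0 0; 1 0 0 0 0 0 0; 1 0 0 0 0 0 0; 1 0 0 0 0 0 0' 50
cat > a.py <<'E'
from plan import *
nose=place((505,-425,82),9,[[50,0,0]])[0]
P,Q=tool(nose,82,0);print(P)
f=grab_frame("scene");t=grab_frame("top")
o=np.zeros((330,790,3),np.uint8)
o[:330,:390]=cv2.resize(f[270:380,315:445],None,fx=3,fy=3,interpolation=3);o[:285,400:790]=cv2.resize(t[185:280,375:505],None,fx=3,fy=3,interpolation=3)
cv2.imwrite("pics/g2.png",o)
E
python3 a.py
```

```text
time_s: 5.55
ee_pos: [493.0, -509.0, 109.1]
ee_rot: [-180.0, -12.0, 82.2]
force: [0.8, 0.3, -0.3]
gripper_width: 91.3
gripper_force: 0.0
time_s: 6.55
ee_pos: [493.1, -511.2, 109.3]
ee_rot: [179.9, -11.9, 82.1]
force: [-0.2, -0.9, -0.1]
gripper_width: 21.7
gripper_force: 49.6
[ 492.56673353 -513.46728779  106.37081919]
```

View pics/g2.png

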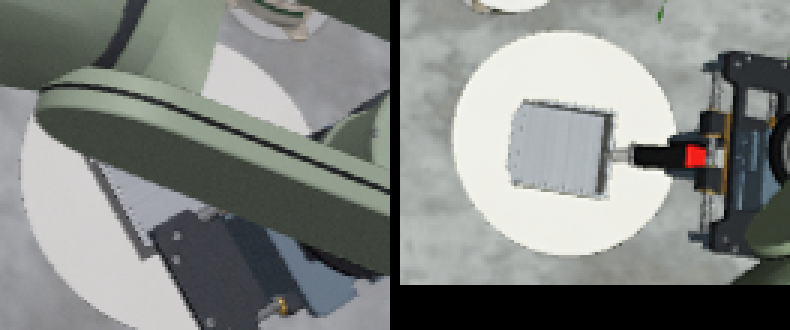

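The fingers are closed on the grip (width 21.7 mm, 49.6 N) and the pan still sits level on the plate. Next I'll compute the grip offset and plan the lift and transfer to the tub.

```bash
cat >> plan.py <<'E'
TUB=(528.6,-7.1,-0.87)
def tub(y,z,th,x=0):
    return tool(place(TUB,0,[[x,y,z]])[0],90+TUB[2],th,OFF)
import os
OFF=np.load("off.npy") if os.path.exists("off.npy") else np.zeros(3)
def nose():
    """nose world, and pitch/yaw from measured tool pose"""
    p,R=cur();Rs=R@RT.T;n=p-Rs@(PT+OFF-[50,0,0]);x=Rs[:,0];t=(place((0,0,-TUB[2]),0,[n-[TUB[0],TUB[1],0]])[0])
    return "nose tub "+str(t.round(1))+f" pitch {-np.degrees(np.arcsin(x[2])):.1f} yaw {np.degrees(np.arctan2(x[1],x[0])):.1f} world {n.round(1)}"
E
cat > a.py <<'E'
from plan import *
P,Q=tool(place((505,-425,82),9,[[50,0,0]])[0],82,0)
p,R=cur();off=(R@RT.T).T@(p-P);off[1]=0;np.save("off.npy",off);print(off)
OFF[:]=off
print(nose())
e=(p+[0,0,40],R);e2=(p+[0,0,150],R)
rows([e,e2,tub(-150,190,10),tub(-38,175,28),tub(-38,100,28)],1,45)
E
python3 a.py
```

```text
[2.29319736 0.         2.94748905]
nose tub [ -10.9 -368.8    8.8] pitch 0.1 yaw 82.1 world [ 512.1 -375.7    8.8]
1 8.5 0 -39 0 0 0 |; 1 7.5 0 -36 0 0 0; 1 7.5 0 -36 0 0 0; 1 7.5 0 -36 0 0 0 |; 1 41 0 -0.5 0.2 -1.6 -1.2; 1 40.5 0.5 -1.5 0.1 -1.7 -1.1; 1 40.5 1.5 -3 0.2 -1.6 -1.2; 1 40.5 2 -3.5 0.1 -1.7 -1.1; 1 40.5 3.5 -5.5 0.2 -1.6 -1.2; 1 40 3.5 -6 0.1 -1.7 -1.2 |
1 39 0 -2.5 0 -4.5 0; 1 38.5 0 -5.5 0 -4.5 0; 1 38.5 0 -8.5 0 -4.5 0; 1 37 0.5 -11.5 0.1 -4.5 0 |; 1 10.5 0 36 0 0 0; 1 10.5 0 36 0 0 0 |
```

```bash
python3 -m crank '1 4.5 0 -20 0 0 0; 1 4 0 -19 0 0 0; 1 7.5 0 -36 0 0 0; 1 7.5 0 -36 0 0 0; 1 7.5 0 -36 0 0 0; 1 41 0 -0.5 0.2 -1.6 -1.2; 1 40.5 0.5 -1.5 0.1 -1.7 -1.1; 1 40.5 1.5 -3 0.2 -1.6 -1.2; 1 40.5 2 -3.5 0.1 -1.7 -1.1; 1 40.5 3.5 -5.5 0.2 -1.6 -1.2'
python3 -m crank '1 40 3.5 -6 0.1 -1.7 -1.2; 1 39 0 -2.5 0 -4.5 0; 1 38.5 0 -5.5 0 -4.5 0; 1 38.5 0 -8.5 0 -4.5 0; 1 37 0.5 -11.5 0.1 -4.5 0; 1 0 0 0 0 0 0; 1 0 0 0 0 0 0'
cat > a.py <<'E'
from plan import *
print(nose())
t=grab_frame("top");s=grab_frame("scene")
o=np.zeros((390,800,3),np.uint8);o[:390,:400]=cv2.resize(t[160:290,235:369],(400,390),interpolation=3)
o[:390,405:795]=cv2.resize(s[140:270,220:350],(390,390),interpolation=3)
cv2.imwrite("pics/t1.png",o)
rows([tub(-38,100,28),tub(-38,20,28),tub(-38,9,28)],1,25)
E
python3 a.py
```

```text
time_s: 7.9
ee_pos: [519.3, -312.6, 303.7]
ee_rot: [179.9, -3.7, 88.0]
force: [0.2, 0.3, -1.8]
gripper_width: 21.5
gripper_force: 49.6
time_s: 8.78
ee_pos: [527.0, -119.1, 327.5]
ee_rot: [-179.9, 16.0, 89.2]
force: [-0.1, 1.3, -2.1]
gripper_width: 21.5
gripper_force: 49.6
nose tub [-1.000e-01 -3.810e+01  1.746e+02] pitch 28.0 yaw 89.2 world [527.9 -45.1 174.6]
1 7.5 0 24 0 0 0; 1 7 0 23.5 -0.1 0 0; 1 7.5 0 24 0 0 -0.1 |; 1 5.5 0 19 0 0 0; 1 5.5 0 19.5 0 0 0; 1 5.5 0 19 0 0 0; 1 5.5 0 19.5 0 0 0 |; 1 3 0 10.5 0 0 0 |
```

View pics/t1.png

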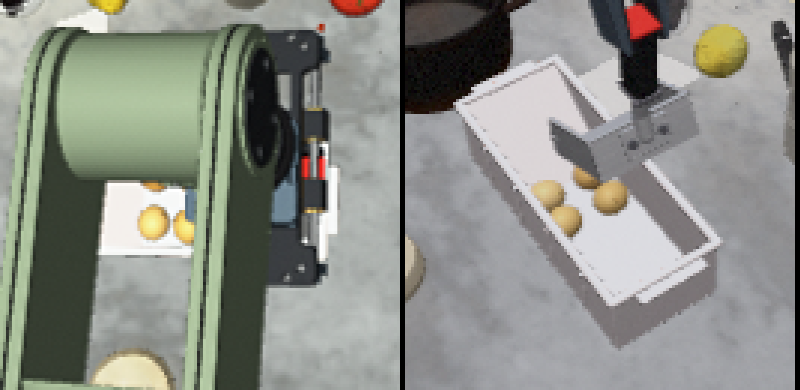

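The scoop is held nose-down above the tub. Its back wall spans roughly (590,183) to (700,130), and all four potatoes are still in the tub. I'll check these corners against the prediction.

Run:
```python
from plan import *
p,R=cur();Rs=R@RT.T
W=np.array([[-50,-46,36],[-50,46,36],[-50,-46,0],[-50,46,0],[26,46,36],[-104,0,127.7],[40,46,0],[50,30,0]])
X=p+(W-PT-OFF)@Rs.T
print(np.c_[W,((proj("scene",X)-[220,140])*3+[406,1]).round()])
L=np.array([[52,138,85],[52,-138,85],[-52,-138,85],[-52,138,85]])
print(((proj("scene",place(TUB,0,L))-[220,140])*3+[406,1]).round())
```

```text
[[ -50.   -46.    36.   689.    94. ]
 [ -50.    46.    36.   590.   145. ]
 [ -50.   -46.     0.   701.   134. ]
 [ -50.    46.     0.   604.   185. ]
 [  26.    46.    36.   549.   122. ]
 [-104.     0.   127.7  640.    20. ]
 [  40.    46.     0.   556.   156. ]
 [  50.    30.     0.   567.   145. ]]
[[553.  60.]
 [712. 239.]
 [614. 296.]
 [462. 103.]]
```

```bash
python3 -m crank '1 7.5 0 24 0 0 0; 1 7 0 23.5 -0.1 0 0; 1 7.5 0 24 0 0 -0.1; 1 5.5 0 19 0 0 0; 1 5.5 0 19.5 0 0 0; 1 5.5 0 19 0 0 0; 1 5.5 0 19.5 0 0 0; 1 3 0 10.5 0 0 0; 1 0 0 0 0 0 0'
cat > a.py <<'E'
from plan import *
print(nose())
rows([tub(-38,7,28)],1,25)
E
python3 a.py
```

```text
time_s: 10.0
ee_pos: [527.0, -118.8, 161.7]
ee_rot: [-180.0, 16.0, 89.2]
force: [0.7, 0.3, -1.8]
gripper_width: 21.7
gripper_force: 49.6
nose tub [  0.1 -37.8   8.8] pitch 28.0 yaw 89.2 world [528.1 -44.9   8.8]
1 0.5 0 2 0 0 0 |
```

```bash
python3 -m crank '1 0.5 0 1.5 0 0 0; 1 0 0 0 0 0 0'|grep -E 'pos|^force'; python3 -m crank '1 0.5 0 1.5 0 0 0; 1 0 0 0 0 0 0'|grep -E 'pos|^force'; python3 -c "
from plan import *;print(nose())"
```

```text
ee_pos: [527.7, -118.0, 161.1]
force: [-0.4, -0.2, -0.9]
ee_pos: [528.2, -118.5, 160.4]
force: [-0.1, -3.0, 5.0]
nose tub [  1.6 -37.8   7.3] pitch 28.1 yaw 89.2 world [529.6 -44.9   7.3]
```

```bash
cat > a.py <<'E'
from plan import *
rows([tub(-10,7.8,12),tub(20,7.8,2),tub(44,7.8,0.5)],1,12,6)
E
python3 a.py
```

```text
1 -1.5 -0.5 9.5 0.1 5.4 0; 1 -2 -0.5 9 0 5.3 0.1; 1 -3 -0.5 9 0.1 5.4 0.1 |; 1 5 0 11 0 5 0; 1 3.5 0 11 0 5 0 |; 1 10 0 3.5 0 0.8 0; 1 10.5 0 4 0 0.7 0 |
```

```bash
python3 -m crank '1 -1.5 -0.5 9.5 0.1 5.4 0; 1 -2 -0.5 9 0 5.3 0.1; 1 -3 -0.5 9 0.1 5.4 0.1; 1 5 0 11 0 5 0; 1 3.5 0 11 0 5 0; 1 0 0 0 0 0 0'
cat > a.py <<'E'
from plan import *
print(nose())
t=grab_frame("top");s=grab_frame("scene")
o=np.zeros((390,800,3),np.uint8);o[:390,:400]=cv2.resize(t[160:290,235:369],(400,390),interpolation=3)
o[:390,405:795]=cv2.resize(s[140:270,220:350],(390,390),interpolation=3)
cv2.imwrite("pics/t2.png",o)
rows([tub(44,7.8,0.5)],1,12,6)
E
python3 a.py
```

```text
time_s: 11.25
ee_pos: [525.4, -120.5, 110.5]
ee_rot: [-179.8, -10.1, 88.8]
force: [-0.2, 0.6, -0.4]
gripper_width: 21.3
gripper_force: 49.7
nose tub [-1.2 20.3  5.8] pitch 1.9 yaw 88.9 world [527.7  13.2   5.8]
1 10 0.5 3 -0.1 0.7 -0.1; 1 10 0.5 3 0 0.8 0 |
```

View pics/t2.png

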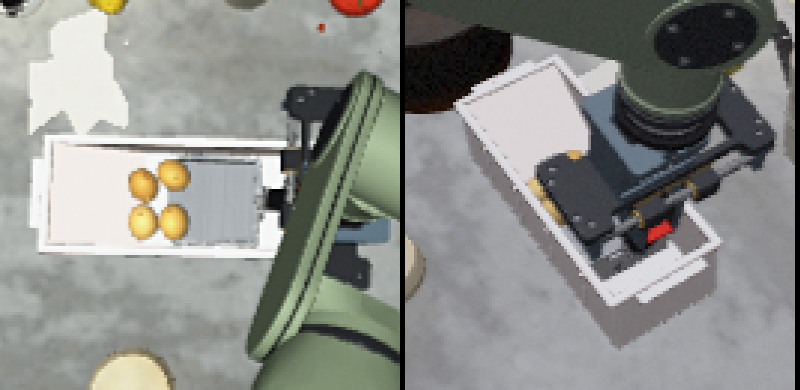

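The top view shows the pan on the tub floor with its nose at the rear pair (about 175,175 and 175,222). The front pair is at (143,185) and (143,222), and the pan is centred sideways. I'll push on to the slope and up it.

```bash
cat > a.py <<'E'
from plan import *
sl=lambda s,th:tub(47+s*.777,7.5+s*.629,th)
rows([tub(46,6.8,0.5),sl(15,-4),sl(35,-11.5),sl(67,-24)],1,11,5)
E
python3 a.py
```

```text
1 7 0.5 2.5 0 0.5 0; 1 7.5 0.5 2 -0.1 0.5 -0.1; 1 7 0 2.5 0 0.5 0 |; 1 5 0 2 0 4.5 0 |; 1 1.5 0 4 0 3.7 0; 1 1 0 4 0 3.8 0 |; 1 2 0 6.5 0 4.2 0; 1 1.5 0 6.5 0 4.1 0; 1 1 0 6.5 0 4.2 0 |
```

```bash
python3 -m crank '1 7 0.5 2.5 0 0.5 0; 1 7.5 0.5 2 -0.1 0.5 -0.1; 1 7 0 2.5 0 0.5 0; 1 0 0 0 0 0 0' | grep -v grip
python3 -c "
from plan import *;print(nose())"
python3 -m crank '1 5 0 2 0 4.5 0; 1 1.5 0 4 0 3.7 0; 1 1 0 4 0 3.8 0'
cat > a.py <<'E'
from plan import *
print(nose())
t=grab_frame("top")
cv2.imwrite("pics/t3.png",cv2.resize(t[190:260,240:340],(600,420),interpolation=3))
sl=lambda s,th:tub(47+s*.777,7.5+s*.629,th)
rows([sl(67,-24)],1,11,5)
E
python3 a.py
```

```text
time_s: 11.85
ee_pos: [526.9, -96.9, 108.4]
ee_rot: [-180.0, -11.6, 89.2]
force: [-0.1, -0.9, -0.9]
nose tub [-0.5 46.5  7.1] pitch 0.4 yaw 89.2 world [528.8  39.4   7.1]
time_s: 12.22
ee_pos: [527.8, -88.1, 100.6]
ee_rot: [179.9, -23.6, 89.2]
force: [-0.6, -0.8, -4.4]
gripper_width: 21.8
gripper_force: 49.9
nose tub [ 0.5 73.4 29.8] pitch -11.6 yaw 89.1 world [530.2  66.2  29.8]
1 2.5 0 6 0 4.1 0; 1 2 0 6.5 0 4.1 -0.1; 1 2 0 6.5 0 4.1 0 |
```

View pics/t3.png

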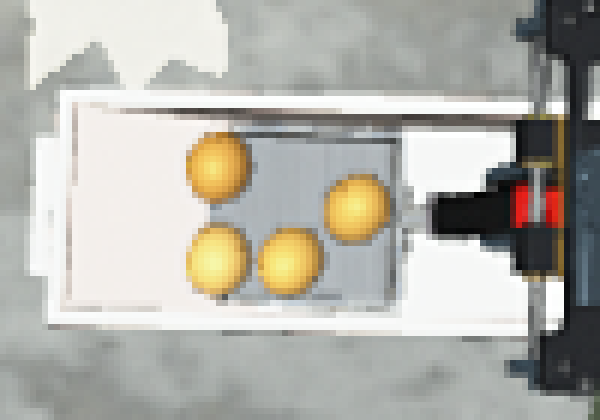

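The top view shows two potatoes well inside the pan (358,207 and 290,262) and two on the lip (218,167 and 218,262). I'll continue up the slope, tilting the nose up.

```bash
python3 -m crank '1 2.5 0 6 0 4.1 0; 1 2 0 6.5 0 4.1 -0.1; 1 2 0 6.5 0 4.1 0; 1 0 0 0 0 0 0; 1 0 0 0 0 0 0'
cat > a.py <<'E'
from plan import *
print(nose())
t=grab_frame("top")
cv2.imwrite("pics/t4.png",cv2.resize(t[190:260,240:340],(600,420),interpolation=3))
sl=lambda s,th:tub(47+s*.777,7.5+s*.629,th)
rows([sl(85,-26)],1,11,5)
E
python3 a.py
```

```text
time_s: 12.9
ee_pos: [528.1, -73.4, 87.1]
ee_rot: [179.9, -35.7, 89.3]
force: [-0.3, -3.6, -0.3]
gripper_width: 21.8
gripper_force: 49.9
nose tub [ 0.5 99.6 50.4] pitch -23.7 yaw 89.2 world [530.6  92.4  50.4]
1 6 0 2 0 1.1 0.1; 1 6 -0.5 2 0.1 1.2 0 |
```

View pics/t4.png

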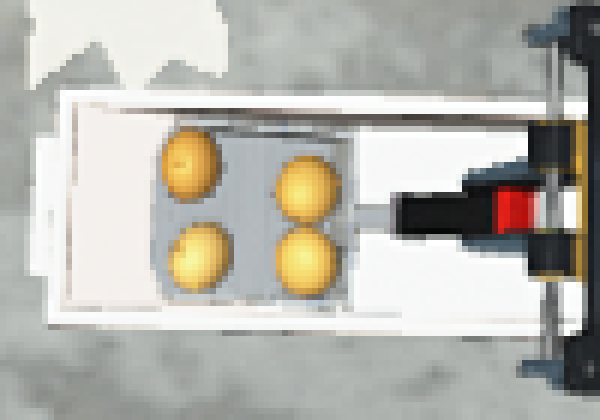

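All four potatoes are in the pan (190,165; 198,257; 307,190; 307,260). From here I'll check with colour segmentation instead of pictures. Next is a bit more slope and tilt, then the lift.

```bash
cat >> plan.py <<'E'
def blobs(cam,z=None,roi=None):
    im=grab_frame(cam);h=cv2.cvtColor(im,cv2.COLOR_BGR2HSV);m=cv2.inRange(h,(12,90,110),(27,255,255))
    if roi: k=np.zeros_like(m);x0,y0,x1,y1=roi;k[y0:y1,x0:x1]=1;m=m*k
    n,l,st,ce=cv2.connectedComponentsWithStats(m)
    return [(ce[i].round(1).tolist(),int(st[i,4])) for i in range(1,n) if st[i,4]>8]
E
python3 -m crank '1 6 0 2 0 1.6 0.1; 1 6 -0.5 2 0.1 1.6 0; 1 0 0 0 0 0 0; 1 0 0 0 0 0 0'
cat > a.py <<'E'
from plan import *
print(nose())
im=cv2.imread("pics/top0.png")
print("top",blobs("top",roi=(160,190,350,270)));print("scene",blobs("scene",roi=(180,110,350,270)))
rows([tub(108,75,-26),tub(100,210,-24)],1,20,5)
E
python3 a.py
```

```text
time_s: 13.45
ee_pos: [526.8, -60.3, 90.5]
ee_rot: [-179.8, -39.1, 89.1]
force: [-0.1, -0.2, -3.1]
gripper_width: 21.7
gripper_force: 49.9
nose tub [ -1.3 114.5  63.6] pitch -27.1 yaw 89.1 world [529.1 107.4  63.6]
top [([333.9, 221.1], 49), ([280.6, 226.3], 383)]
scene [([265.4, 200.2], 69)]
1 4.5 1 -15 -0.1 -1.1 0 |; 1 10 0 -14.5 0 -0.2 0; 1 10.5 0 -14.5 0 -0.3 0; 1 10 0 -14.5 0 -0.2 0; 1 10 0 -14.5 0 -0.3 0; 1 10 0 -14.5 0 -0.2 0; 1 9.5 -0.5 -14.5 0 -0.3 0; 1 10 0 -14.5 0 -0.2 0; 1 9.5 0 -14.5 0 -0.3 0 |
```

```bash
python3 -m crank '1 4.5 1 -15 -0.1 -1.1 0; 1 10 0 -14.5 0 -0.2 0; 1 10.5 0 -14.5 0 -0.3 0; 1 10 0 -14.5 0 -0.2 0; 1 10 0 -14.5 0 -0.3 0; 1 10 0 -14.5 0 -0.2 0; 1 9.5 -0.5 -14.5 0 -0.3 0; 1 10 0 -14.5 0 -0.2 0; 1 9.5 0 -14.5 0 -0.3 0; 1 0 0 0 0 0 0'
cat > a.py <<'E'
from plan import *
print(nose())
im=grab_frame("top");h=cv2.cvtColor(im,cv2.COLOR_BGR2HSV);m=cv2.inRange(h,(12,90,110),(27,255,255));m[:190]=0;m[270:]=0;m[:,:160]=0;m[:,350:]=0
d=cv2.distanceTransform(cv2.resize(m,None,fx=4,fy=4,interpolation=1)//128*255,cv2.DIST_L2,5)
pk=(d==cv2.dilate(d,np.ones((25,25))))&(d>10)
n,_,_,ce=cv2.connectedComponentsWithStats(pk.astype(np.uint8));print("peaks",(ce[1:]/4).round(1).tolist(),int((m>0).sum()))
p,R=cur();Rs=R@RT.T
X=p+(np.array([[50,0,3],[-50,0,3],[-50,46,36],[-50,-46,36.],[26,46,20],[26,-46,20]])-PT-OFF)@Rs.T;print(proj("top",X).round().tolist())
print("scene",blobs("scene",roi=(180,80,350,270)))
E
python3 a.py
```

```text
time_s: 14.8
ee_pos: [528.2, -73.5, 247.3]
ee_rot: [179.8, -35.9, 89.2]
force: [0.5, -0.6, -4.1]
gripper_width: 22.0
gripper_force: 49.9
nose tub [  0.7  99.5 211.1] pitch -23.9 yaw 89.2 world [530.8  92.4 211.1]
peaks [[275.9, 212.5], [287.8, 213.5], [289.5, 227.2], [290.2, 228.5], [279.2, 229.8], [289.1, 233.1]] 560
[[257.0, 221.0], [292.0, 223.0], [296.0, 239.0], [297.0, 205.0], [267.0, 238.0], [269.0, 204.0]]
scene [([267.9, 90.9], 15), ([188.2, 130.2], 17), ([270.7, 152.4], 24), ([257.3, 156.3], 74), ([260.3, 167.9], 29)]
```

All four potatoes are in the raised scoop: the blob area is about 560 px, or 4×140, and lies within the pan outline. Rim geometry and ears put the pot centre near (513, 286). Carry over next.

```bash
cat > a.py <<'E'
from plan import *
N=lambda y,z,th:tool((513,y,z),89,th,OFF)
rows([N(255,205,-23)],1,17,5)
print("tip")
rows([N(262,135,0),N(265,110,20),N(275,95,40),N(287,90,60)],1,30,7,start=N(255,205,-23))
E
python3 a.py
```

```text
1 13 -2 9.5 0 -0.1 0; 1 13 -2 10 0 -0.1 0; 1 13.5 -2 9.5 0 -0.1 0; 1 13 -2 9.5 -0.1 -0.1 0; 1 13 -2 9.5 0 -0.1 0; 1 13 -2 10 0 -0.1 0; 1 13.5 -2 9.5 0 -0.1 0; 1 13 -2 9.5 0 -0.1 0.1; 1 13.5 -2 9.5 0 -0.1 0; 1 13 -2 9.5 0 -0.1 0 |
tip
1 6 0 7 0 -5.7 0; 1 6.5 0 6 0 -5.8 0; 1 7.5 0 5.5 0 -5.7 0; 1 7.5 0 4.5 0 -5.8 0 |; 1 16 0 -2 0 -6.7 0; 1 15.5 0 -4 0 -6.6 0; 1 15.5 0 -5.5 0 -6.7 0 |; 1 20.5 0 -6 0 -6.7 0; 1 20 0 -8 0 -6.6 0; 1 19 -0.5 -10.5 0 -6.7 0 |
1 21 0 -10.5 0 -6.7 0; 1 19.5 0 -13.5 0 -6.6 0; 1 18 0 -15 0 -6.7 0 |
```

```bash
python3 -m crank '1 8 -1 6 0 0 0; 1 13 -2 10 0 -0.1 0; 1 13.5 -2 9.5 0 -0.1 0; 1 13 -2 9.5 -0.1 -0.1 0; 1 13 -2 9.5 0 -0.1 0; 1 13 -2 10 0 -0.1 0; 1 13.5 -2 9.5 0 -0.1 0; 1 13 -2 9.5 0 -0.1 0.1; 1 13.5 -2 9.5 0 -0.1 0; 1 13 -2 9.5 0 -0.1 0'
python3 -m crank '1 5 -1 3.5 0 0 0; 1 0 0 0 0 0 0; 1 0 0 0 0 0 0'
cat > a.py <<'E'
from plan import *
print(nose());print(blobs("top",roi=(150,180,350,275)))
N=lambda y,z,th:tool((513,y,z),89,th,OFF)
rows([N(262,135,0),N(265,110,20),N(275,95,40),N(287,90,60)],1,30,7)
E
python3 a.py
```

```text
time_s: 16.15
ee_pos: [510.9, 84.8, 244.2]
ee_rot: [-180.0, -35.1, 89.0]
force: [-0.5, -0.4, -3.8]
gripper_width: 21.8
gripper_force: 49.9
time_s: 16.52
ee_pos: [510.4, 89.5, 244.1]
ee_rot: [-180.0, -35.1, 89.0]
force: [0.2, -0.3, -3.8]
gripper_width: 21.8
gripper_force: 49.9
nose tub [-19.2 261.7 205.5] pitch -23.1 yaw 89.0 world [513.4 254.8 205.5]
[([269.4, 214.8], 22), ([221.5, 227.7], 504), ([269.0, 232.0], 17)]
1 6 0 7 0 -5.8 0; 1 6.5 0 6 0 -5.7 0; 1 7.5 -0.5 5.5 0 -5.8 0; 1 8 0 5 0 -5.8 -0.1 |; 1 16 0 -2 0 -6.7 0; 1 15.5 0 -4 0 -6.6 0; 1 15 0 -5.5 0 -6.7 0 |; 1 20.5 0 -6 0 -6.7 0; 1 20 0 -8 0 -6.6 0; 1 19 0 -10.5 0 -6.7 0 |
1 21 0 -11 0 -6.7 0; 1 19.5 0 -13 0 -6.6 0; 1 18 0 -15.5 0 -6.7 0 |
```

```bash
python3 -m crank '1 6 0 7 0 -5.8 0; 1 6.5 0 6 0 -5.7 0; 1 7.5 -0.5 5.5 0 -5.8 0; 1 8 0 5 0 -5.8 -0.1; 1 16 0 -2 0 -6.7 0; 1 15.5 0 -4 0 -6.6 0; 1 15 0 -5.5 0 -6.7 0; 1 20.5 0 -6 0 -6.7 0; 1 20 0 -8 0 -6.6 0; 1 19 0 -10.5 0 -6.7 0'
python3 -m crank '1 21 0 -11 0 -6.7 0; 1 19.5 0 -13 0 -6.6 0; 1 18 0 -15.5 0 -6.7 0; 1 0 0 0 0 0 0; 1 0 0 0 0 0 0; 1 0 0 0 0 0 0; 1 0 0 0 0 0 0'
cat > a.py <<'E'
from plan import *
print(nose());print(blobs("top",roi=(150,180,350,275)),blobs("scene",roi=(150,80,340,270)))
N=lambda y,z,th:tool((513,y,z),89,th,OFF)
rows([N(285,210,60),N(230,270,10),N(180,270,0)],1,30,8)
E
python3 a.py
```

```text
time_s: 17.82
ee_pos: [511.7, 236.4, 260.2]
ee_rot: [-180.0, 28.1, 89.0]
force: [0.9, 0.1, -1.9]
gripper_width: 21.3
gripper_force: 49.9
time_s: 18.7
ee_pos: [513.3, 304.9, 260.5]
ee_rot: [179.9, 47.9, 88.9]
force: [-0.5, 0.3, -2.2]
gripper_width: 21.4
gripper_force: 49.9
nose tub [-19.8 293.7  91.6] pitch 59.9 yaw 88.8 world [513.3 286.9  91.6]
[([211.9, 221.5], 90), ([189.9, 220.9], 47), ([190.7, 237.4], 32), ([215.7, 244.4], 91)] [([245.4, 92.7], 588), ([268.8, 97.6], 11), ([199.9, 109.7], 110), ([175.6, 111.7], 31), ([239.9, 108.9], 19), ([212.7, 113.1], 11), ([169.6, 121.3], 110), ([188.2, 122.0], 84), ([190.1, 129.6], 18), ([227.4, 143.3], 67), ([218.4, 151.4], 56), ([324.7, 155.9], 210)]
1 -22.5 0 -19.5 0 0 0; 1 -22 0 -19.5 0 0 0; 1 -22.5 0 -19.5 0 -0.1 0; 1 -22.5 0 -19.5 0.1 0 0 |; 1 -19.5 0 19 0 7.1 0; 1 -22 0.5 16.5 0 7.2 0; 1 -24 0 13 0 7.1 0; 1 -25 0.5 10.5 0 7.2 0; 1 -26.5 0 7.5 0 7.1 0; 1 -27 0 4 0 7.2 0
1 -27.5 0.5 0.5 0 7.1 -0.1 |; 1 -23.5 0 6.5 0 3.3 0; 1 -23.5 0.5 5.5 0 3.4 0; 1 -24 0 3.5 0 3.3 0 |
```

```bash
python3 -m crank '1 -22.5 0 -19.5 0 0 0; 1 -22 0 -19.5 0 0 0; 1 -22.5 0 -19.5 0 -0.1 0; 1 -22.5 0 -19.5 0.1 0 0; 1 -19.5 0 19 0 7.1 0; 1 -22 0.5 16.5 0 7.2 0; 1 -24 0 13 0 7.1 0; 1 -25 0.5 10.5 0 7.2 0; 1 -26.5 0 7.5 0 7.1 0; 1 -27 0 4 0 7.2 0' 
python3 -m crank '1 -27.5 0.5 0.5 0 7.1 -0.1; 1 -23.5 0 6.5 0 3.3 0; 1 -23.5 0.5 5.5 0 3.4 0; 1 -24 0 3.5 0 3.3 0; 1 0 0 0 0 0 0'
cat > a.py <<'E'
from plan import *
print(nose());print(blobs("top",roi=(150,180,350,275)),blobs("scene",roi=(150,80,340,270)))
# plate rim circle from both untouched pictures: white blob outline
th=np.linspace(0,2*np.pi,90)
for cam,roi in(("top",(385,185,475,280)),("scene",(315,275,430,385))):
    im=cv2.imread(f"pics/{cam}0.png");h=cv2.cvtColor(im,cv2.COLOR_BGR2HSV)
    m=cv2.inRange(h,(0,0,185),(180,28,255));k=np.zeros_like(m);k[roi[1]:roi[3],roi[0]:roi[2]]=255;m&=k
    cs=max(cv2.findContours(m,cv2.RETR_EXTERNAL,cv2.CHAIN_APPROX_NONE)[0],key=cv2.contourArea);hu=cv2.convexHull(cs)[:,0]
    W=np.array([ray(cam,q,23) for q in hu])[:,:2]
    r=least_squares(lambda c:np.hypot(*(W-c[:2]).T)-c[2],[510,-433,120],loss="soft_l1");print(cam,r.x.round(1),np.abs(r.fun).max().round(1))
E
python3 a.py
```

```text
time_s: 20.05
ee_pos: [510.3, 139.0, 390.6]
ee_rot: [-180.0, 5.1, 89.0]
force: [0.1, -0.6, -2.3]
gripper_width: 21.2
gripper_force: 49.9
time_s: 20.68
ee_pos: [509.5, 40.8, 369.1]
ee_rot: [-179.8, -11.8, 88.8]
force: [0.6, 0.0, -2.5]
gripper_width: 21.7
gripper_force: 49.9
nose tub [-19.6 184.2 268.2] pitch 0.2 yaw 88.9 world [511.8 177.4 268.2]
[([213.3, 221.8], 98), ([189.3, 223.0], 95), ([195.1, 237.5], 98), ([216.4, 243.2], 87)] [([267.0, 83.4], 21), ([217.4, 104.1], 360), ([266.2, 90.7], 17), ([269.1, 97.4], 10), ([209.3, 99.1], 11), ([177.1, 111.2], 27), ([211.2, 114.0], 12), ([169.4, 119.9], 81), ([184.5, 122.8], 127), ([189.2, 129.9], 21), ([227.5, 143.3], 66), ([218.4, 151.5], 56), ([324.7, 155.9], 210)]
top [ 515.4 -429.   119.7] 1.5
scene [ 514.6 -429.4  118.9] 1.2
```

Four separate potato blobs show inside the pot outline, and the wrist force is back to the empty-scoop value. The two cameras agree on the plate centre, about (515, −429). I'll return the scoop now.

```bash
cat > a.py <<'E'
from plan import *
O=np.array([513.5,-425]);
def T(z):return tool(place((*O,82),z,[[50,0,0]])[0],82,0,OFF)
rows([T(180),T(40),T(14)],1,45)
E
python3 a.py
```

```text
1 -43 0 -2 -0.1 0 0.5; 1 -43.5 0.5 -2 -0.1 0 0.6; 1 -43 1 -2 -0.2 0 0.5; 1 -43 1 -2 -0.1 0.1 0.5; 1 -43.5 1.5 -2 -0.1 0 0.5; 1 -43 2 -2 -0.1 0 0.6; 1 -43 2.5 -2 -0.1 0 0.5; 1 -43 3 -2 -0.1 0 0.5; 1 -43 3.5 -2 -0.2 0 0.6; 1 -43 3.5 -2 -0.1 0 0.5
1 -43 4 -2 -0.1 0 0.5; 1 -43 4.5 -2.5 -0.1 0.1 0.6; 1 -43 5 -2 -0.1 0 0.5 |; 1 -7.5 0 34.5 0 0 0; 1 -7 0 34 0 0 0; 1 -7.5 0 34.5 0 0 0; 1 -7 0 34 0 0 0 |; 1 -5.5 0 25.5 0 0 0 |
```

```bash
python3 -m crank '1 -43 0 -2 -0.1 0 0.5; 1 -43.5 0.5 -2 -0.1 0 0.6; 1 -43 1 -2 -0.2 0 0.5; 1 -43 1 -2 -0.1 0.1 0.5; 1 -43.5 1.5 -2 -0.1 0 0.5; 1 -43 2 -2 -0.1 0 0.6; 1 -43 2.5 -2 -0.1 0 0.5; 1 -43 3 -2 -0.1 0 0.5; 1 -43 3.5 -2 -0.2 0 0.6; 1 -43 3.5 -2 -0.1 0 0.5' >/dev/null
python3 -m crank '1 -43 4 -2 -0.1 0 0.5; 1 -43 4.5 -2.5 -0.1 0.1 0.6; 1 -43 5 -2 -0.1 0 0.5; 1 -7.5 0 34.5 0 0 0; 1 -7 0 34 0 0 0; 1 0 0 0 0 0 0; 1 0 0 0 0 0 0'
cat >> a.py <<'E'
print(nose())
p,R=cur();Rs=R@RT.T
grip=p+(np.array([[-50,-46,36],[-50,46,36],[26,-46,36],[50,0,0]])-PT-OFF)@Rs.T;print(proj("top",grip).round(1).tolist())
im=grab_frame("top");cv2.imwrite("pics/p1.png",im)
E
python3 a.py
```

```text
time_s: 22.9
ee_pos: [503.9, -510.5, 211.6]
ee_rot: [179.9, -12.0, 82.1]
force: [0.3, 0.2, -1.2]
gripper_width: 21.6
gripper_force: 49.9
1 6.5 -1 -33.5 0 0 0.1; 1 7 -1.5 -34 0.1 0 0 |; 1 -7.5 0 34 0 0 0; 1 -7 0 34.5 0 0 0; 1 -7.5 0 34 0 0 0; 1 -7.5 0.5 34.5 0 0 0 |; 1 -5 0 25.5 0 0 0 |
nose tub [-2.000e-01 -3.678e+02  1.112e+02] pitch 0.0 yaw 82.1 world [ 522.8 -374.8  111.2]
[[458.8, 215.5], [456.0, 247.2], [432.7, 211.8], [419.6, 227.2]]
```

```bash
cat > a.py <<'E'
from plan import *
O=np.array([513.5,-425]);
def T(z):return tool(place((*O,82),z,[[50,0,0]])[0],82,0,OFF)
print(nose());rows([T(40),T(14),T(10.5)],1,25)
E
python3 a.py
```

```text
nose tub [-1.000e-01 -3.682e+02  1.117e+02] pitch 0.1 yaw 82.1 world [ 522.9 -375.2  111.7]
1 -5 -1 23.5 0 0 0; 1 -5.5 -0.5 23 0.1 0 0.1; 1 -5 -1 23.5 0 0.1 0 |; 1 -2.5 0 13 0 0 0; 1 -3 0 12.5 0 0 0 |; 1 -0.5 0 3.5 0 0 0 |
```

```bash
python3 -m crank '1 -5 -1 23.5 0 0 0; 1 -5.5 -0.5 23 0.1 0 0.1; 1 -5 -1 23.5 0 0.1 0; 1 -2.5 0 13 0 0 0; 1 -3 0 12.5 0 0 0; 1 -0.5 0 2 0 0 0; 1 0 0 0 0 0 0; 1 0 0 0 0 0 0' | grep -E 'time|^force'; python3 -c "
from plan import *;print(nose())"
python3 -m crank '1 0 0 1 0 0 0; 1 0 0 0 0 0 0; 1 0 0 0 0 0 0'| grep -E 'time|^force'; python3 -c "
from plan import *;print(nose(),env.state()['torque'])"
```

```text
time_s: 23.95
force: [-0.5, 0.0, -1.3]
nose tub [  -3.8 -368.2   10.6] pitch -0.1 yaw 82.0 world [ 519.2 -375.2   10.6]
time_s: 24.32
force: [0.2, -2.8, 3.7]
nose tub [  -3.6 -368.7    9.8] pitch -0.1 yaw 82.0 world [ 519.4 -375.7    9.8] [-0.24405702  0.195217    0.05807518]
```

```bash
python3 -m crank '1 0 0 0 0 0 0; 1 0 0 0 0 0 0; 1 0 0 0 0 0 0' 6 | grep -E '^force|grip'
python3 -m crank '0.4 0 0 0 0 0 0; 0.3 0 0 0 0 0 0; 0 0 0 0 0 0 0; -0.5 0 0 0 0 0 0; -1 0 0 0 0 0 0; -1 0 0 0 0 0 0; -1 0 0 0 0 0 0; -1 0 0 0 0 0 0; -1 0 0 0 0 0 0'
cat > a.py <<'E'
from plan import *
p,R=cur();rows([(p-60*R[:,2],R),(p-150*R[:,2],R),(p-150*R[:,2]+[-60,150,80],R)],-1,30)
E
python3 a.py
```

```text
force: [0.5, -1.8, 3.9]
gripper_width: 22.1
gripper_force: 6.0
time_s: 25.82
ee_pos: [499.9, -510.6, 108.9]
ee_rot: [-179.9, -12.2, 81.9]
force: [-0.7, 0.7, 0.2]
gripper_width: 91.2
gripper_force: 0.0
-1 0 0 -30 0 0 0; -1 0 0 -30 0 0 0 |; -1 0 0 -30 0 0 0; -1 0 0 -30 0 0 0; -1 0 0 -30 0 0 0 |; -1 22 -11.5 -7 0 0 0; -1 22 -11.5 -7 0 0 0; -1 22 -11.5 -7 0 0 0; -1 22 -11.5 -6.5 0 0 0; -1 22 -11.5 -7 0 0 0
-1 22 -11.5 -7 0 0 0; -1 22 -11.5 -7 0 0 0 |
```

```bash
python3 -m crank '-1 0 0 -15 0 0 0; -1 0 0 -30 0 0 0; -1 0 0 -30 0 0 0; -1 0 0 -30 0 0 0; -1 0 0 -30 0 0 0; -1 0 0 -30 0 0 0; -1 0 0 0 0 0 0; -1 40 -12 -20 0 0 0; -1 40 -12 -20 0 0 0; -1 40 -12 -20 0 0 0'
python3 -m crank '-1 40 -5 0 0 0 0; -1 40 -5 0 0 0 0; -1 40 -5 0 0 0 0; -1 40 -5 0 0 0 0; -1 40 -5 0 0 0 0; -1 40 0 0 0 0 0; -1 40 0 0 0 0 0; -1 40 0 0 0 0 0; -1 0 0 0 0 0 0'
cat > a.py <<'E'
from plan import *
t=grab_frame("top");s=grab_frame("scene")
ref={c:cv2.imread(f"pics/{c}0.png") for c in("top","scene")}
# red cap position now vs start, vs expected shift
for c,im in(("top",t),("scene",s)):
    roi=(440,215,500,260) if c=="top" else (360,320,430,380)
    for nm,i in(("start",ref[c]),("now",im)):
        h=cv2.cvtColor(i,cv2.COLOR_BGR2HSV);m=cv2.inRange(h,(0,150,120),(8,255,255));k=np.zeros_like(m);k[roi[1]:roi[3],roi[0]:roi[2]]=255;m&=k
        q=cv2.moments(m,True);print(c,nm,q["m00"],(q["m10"]/max(q["m00"],1),q["m01"]/max(q["m00"],1)))
W=[[-112,0,135]]
print([ [proj(c,place(p,9,W)).round(1).tolist() for p in((505.2,-425,82),(512.3,-425.5,82))] for c in("top","scene")])
# pan outline by gray steel: min area rect
for nm,i in(("start",ref["top"]),("now",t)):
    h=cv2.cvtColor(i,cv2.COLOR_BGR2HSV);m=cv2.inRange(h,(95,12,60),(130,80,215));k=np.zeros_like(m);k[205:262,400:460]=255;m&=k
    cs=max(cv2.findContours(m,cv2.RETR_EXTERNAL,cv2.CHAIN_APPROX_NONE)[0],key=cv2.contourArea);print(nm,cv2.minAreaRect(cs),cv2.contourArea(cs))
print(blobs("top",roi=(150,180,350,275)))
for n in["scoop","olive_cup","bottle_yellow_cap","lemon","tomato","potato_1"]:print(n,[(np.round(d["point"]).tolist(),round(d["p"],2)) for d in models.search_frame(n,"top")][:5])
E
python3 a.py
```

```text
time_s: 27.08
ee_pos: [474.1, -435.0, 353.7]
ee_rot: [-179.8, -12.3, 81.9]
force: [0.2, 0.6, 1.1]
gripper_width: 91.1
gripper_force: 0.0
time_s: 28.2
ee_pos: [493.4, -121.1, 422.0]
ee_rot: [-179.9, -12.2, 82.2]
force: [-0.7, -0.6, -0.2]
gripper_width: 91.0
gripper_force: 0.0
top start 58.0 (473.13793103448273, 237.8793103448276)
top now 56.0 (473.0, 234.92857142857142)
scene start 159.0 (402.02515723270443, 352.20754716981133)
scene now 158.0 (404.9873417721519, 349.4746835443038)
[[[[478.9, 238.2]], [[478.9, 235.7]]], [[[407.2, 356.1]], [[410.0, 354.0]]]]
start ((426.5961608886719, 233.51925659179688), (30.39800262451172, 26.671794891357422), 11.309932708740234) 684.5Traceback (most recent call last):
  File "a.py", line 15, in <module>
    cs=max(cv2.findContours(m,cv2.RETR_EXTERNAL,cv2.CHAIN_APPROX_NONE)[0],key=cv2.contourArea);print(nm,cv2.minAreaRect(cs),cv2.contourArea(cs))
ValueError: max() iterable argument is empty
```

The handle cap moved exactly as predicted in both views, so the scoop stands level. I'll finish the remaining checks.

```bash
cat > b.py <<'E'
from plan import *
t=grab_frame("top");r=cv2.imread("pics/top0.png")
for nm,i in(("start",r),("now",t)):
    print(nm,i[233,425],i[260,430],i[232,445])
    g=i.max(2);m=((g<205)&(g>120)).astype(np.uint8)*255;k=np.zeros_like(m);cv2.circle(k,(430,233),30,255,-1);m&=k
    cs=max(cv2.findContours(m,cv2.RETR_EXTERNAL,cv2.CHAIN_APPROX_NONE)[0],key=cv2.contourArea);print(nm,cv2.minAreaRect(cs),cv2.contourArea(cs))
print(blobs("top",roi=(150,180,250,275)))
for n in["scoop","olive_cup","bottle_yellow_cap","lemon","tomato","potato_1"]:print(n,[(np.round(d["point"]).tolist(),round(d["p"],2)) for d in models.search_frame(n,"top")][:5])
E
python3 b.py
```

```text
start [174 171 165] [226 234 234] [170 170 166]
start ((434.7307434082031, 234.34616088867188), (48.244571685791016, 30.5941162109375), 11.30993366241455) 833.0
now [146 180 161] [67 84 73] [154 190 169]
now ((428.1034240722656, 225.7586212158203), (50.68429183959961, 48.058162689208984), 23.198591232299805) 2021.0
[([213.3, 221.8], 98), ([189.2, 223.0], 99), ([195.2, 237.5], 97), ([216.9, 243.0], 93)]
scoop [([498.0, -522.0, 137.0], 0.38)]
olive_cup [([766.0, 190.0, 39.0], 0.72)]
bottle_yellow_cap [([755.0, -64.0, 143.0], 0.82), ([495.0, -521.0, 137.0], 0.73)]
lemon [([759.0, 79.0, 48.0], 0.59)]
tomato [([757.0, -186.0, 55.0], 0.86), ([542.0, 262.0, 29.0], 0.63)]
potato_1 [([539.0, 338.0, 29.0], 0.67), ([540.0, 264.0, 27.0], 0.49), ([477.0, 245.0, 30.0], 0.44)]
```

```bash
python3 -m crank '-1 50 0 0 0 0 0; -1 50 0 0 0 0 0; -1 50 0 0 0 0 0; -1 50 0 0 0 0 0; -1 50 0 0 0 0 0; -1 50 0 0 0 0 0; -1 0 0 0 0 0 0' | head -2; python3 b.py | head -4
```

```text
time_s: 29.58
ee_pos: [535.1, 169.6, 485.2]
start [174 171 165] [226 234 234] [170 170 166]
start ((434.7307434082031, 234.34616088867188), (48.244571685791016, 30.5941162109375), 11.30993366241455) 833.0
now [176 173 167] [227 234 234] [174 174 168]
now ((432.47998046875, 232.63999938964844), (44.12346267700195, 30.547014236450195), 8.130102157592773) 833.5
```

```bash
python3 -c "
from workcell import env;print(env.job_done())"
```

```text
the job is handed in; nothing more can be done
None
```

The job is handed in at about 30 s of the 64 s limit: all four potatoes went into the pot in one scoopful, and the empty scoop is back near the middle of the plate, level as far as the camera checks show.

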